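# Take the wide tape roll off its spindle and park it on the pad

### The arm

A 6-joint arm with a two-finger parallel gripper is mounted at the origin on the work surface. World frame = base frame: x ahead of the robot, y to its left, z up, the work surface at z = 0. Lengths are in m, angles in degrees, forces in N, time in s.
With the tool pointing down it reaches from about 0.25 to 0.725 m from the base axis. Payload 9.7 kg.
Tool frame: the origin (TCP) lies on the centre line of the jaws, within the pads' length; the fingertips stand bot.nose_length ahead of it and the grasp point (between the pads) lies 11 mm behind it (bot.nose_length is the distance from the TCP to the fingertips, in m); z points along the fingers, y is the line along which they close (so a half turn about z gives the same grasp; the last joint's range is limited). The gripper opens to 85 mm and grips with 20 to 120 N. Pads are 22 mm wide; open, the fingers measure 114 mm over their backs; the gripper's body (76 mm by 85 mm) begins 54 mm behind the grasp point. The pads swing forward as they close: fully open they stand 13 mm farther back than shut.
Start: joints at [69.844, 4.979, 10.078, 95.1, 0, 90], TCP at [0.19, 0.516, 0.239] pointing down, gripper open.
Joint ranges: [-179.16, 179.16], [-48.56, 103.87], [-65.8, 70.77], [-126.05, 130.52], [-82.76, 87.17], [-180, 180]. Speed limits (degrees/s): [127.2, 127.2, 147.25, 180, 180, 180].

### API

Orientations are given as [roll, pitch, yaw] about the fixed x, y, z axes, in that order (R = Rz(yaw) Ry(pitch) Rx(roll)).
In Python, from workcell import bot gives the robot as it stands. The module is installed in compiled form; this text tells all that it offers.
- The arm moves only by the shell command python3 -m inch 'ROWS' [OPENING] [FORCE]. ROWS is JSON, a list of rows, each a list of 4 numbers: the shift along the world's x, y, z in cm, then the turn about the world's z in degrees. A call has exactly 8 rows; each row is the pose to reach, as a shift and turn from the pose commanded when the call began; what a row does not reach only later rows make up. A row lasts 1/8 s, in which the tool goes at most 62.5 mm and 10.7 degrees, less where a joint would pass 70% of its speed; a pose out of reach is approached as far as the arm can. A call with a gripper value outside its range is refused whole. OPENING is the finger opening in cm, from 0 to 8.54, set as the call begins (- or left out, the last holds). The fingers move at their own pace and stop on an object; FORCE is the grip in N (left out, the last holds). Time passes only in rows, so rows that repeat a pose let the fingers close, or fill a call up. It gives the time, the measured TCP pose, the force, the opening and the grip force at its end, in the units of the state.
- bot.get_obs(): the state, without advancing time (a new reading comes with each control period).
- bot.camera(name): name is "scene" or "top" or "wrist"; returns a dict with "img" (384x512x3 uint8, red, green, blue), "fovy" (degrees; the focal length in pixels is half the picture's height over the tangent of half this angle, whatever the lens; pixels are square), "cx", "cy" (the principal point, pixels), "dist" ([k1, k2, p1, p2, k3] as OpenCV has them; the pictures are not rectified), "R" (3x3) and "t" (3): a world point X has camera coordinates R X + t; the wrist camera has in their place "mount" (4x4, takes a point from camera to tool coordinates, whose origin is the TCP and whose axes are the flange's). Camera axes: x right, y down, z forward; pixel columns grow to the right and rows downward; lengths in m; the calibration is good to about 2 mm. A picture is of the moment at which its call begins: read the wrist's pose just before it. There is no depth.
- bot.job_done(): hands the job in; it is judged then, once.
Trained networks look in a picture, given as the dict that the camera call returned (one of the last four; its "shot" number tells which), for a name from the list of things; names that differ only in an ending like _2 or _b are one class to them, and where a whole thing is asked for, a point or a joint stands for the part that bears it (a point fixed in the world has none). Each returns a list of dicts, best first, with "score" (0 to 1); they miss things now and then, are a little off and sometimes report something else, mostly with a low value. They report only what shows in the picture. A call takes as long as a camera call. They do not tell look-alikes from the thing itself.
- bot.find_in(thing, picture): "point" ([column, row] in pixels, amid what is visible of it).
- bot.landmark_of(thing, picture): "point" ([column, row] in pixels: a listed point, or the origin of a listed thing).
The state is a dict: "time": time; "q": joint angles; "qd": joint speeds; "joint_efforts": joint torques, N m; "ee_pos": TCP position; "tcp_rot": TCP orientation; "wrist_force": force on the tool from outside, world axes, zero at the start; "torque": the same for the moment, N m; "opening": finger opening in m; "grasp_force": force on a finger pad.
Only numpy, scipy, OpenCV 4.12 (cv2) and the standard library are available. Lean on these libraries where they do the work, as an engineer would, in place of code of your own. Each camera call takes 0.05 s, during which the arm holds its last target. There are 200 camera calls.

### The job

Slide the wide roll of tape up off its spindle on the rack, working in under the rail, and without dropping it stand it flat in the middle of the plywood pad, with its cutter pointing squarely at the steel strip along the pad's edge. Let go of it and leave everything else where it is.

Things in the scene. Friction and masses are not known exactly. Their poses are not given: they have to be found in the camera images.
- wide_roll_mid (a point): Centre (on the axis, half-way up) of the wide roll of cream paper tape, standing on end: 56 mm outside diameter, 48 mm tall, bore 27 mm, about 120 g. It starts seated on either of the rack's spindles, with the cutter facing within 0.4 rad of the rack's x. z is the roll's axis; x points from it to the cutter.
- wide_roll_cutter (a point): Tip of the wide roll's cutter, 43 mm from the roll's axis along the roll's x, half-way up. The cutter is a grey plastic clip 24 mm wide and as tall as the roll, fixed to its outside; the rest of the circumference is bare. It turns with the roll.
- rack: Fixed tape rack. Origin under its base board midway between the spindles; x away from the robot, y along the board, z up. Board 15 mm thick, x -53 to +77 mm, 370 mm long. Two upright steel spindles, 22 mm diameter, at x 0, y +75 and -75 mm, tops 75 mm above the table: a roll must rise 60 mm to clear. The rolls rest on the board.
- rail_mid (a point): Middle of the rack's fixed rail: a bar 16 mm in diameter along the rack's y, at the rack's x +8 mm, 200 mm above the table, carried at y +170 and -170 mm by brackets on two uprights at x +62 mm. It bars the way straight down onto the rolls; a tool tilted so that its body leans back towards the robot passes in front of it.
- pad_mid (a point): Middle of the top face of the plywood pad, fixed to the table: 130 x 130 mm, top 9 mm above the table. x points to the edge with a bright steel strip (the far side from the robot), 12 mm wide, 4 mm proud of the plywood, inner side 53 mm from the middle; y along the strip; z up.
- narrow_roll_mid (a point): Centre of the narrow roll of tape: same diameter, bore and cutter as the wide one, only 24 mm tall. It sits on the other spindle and stays there.
- big_can_mid (a point): Centre of the larger ink can, 90 mm diameter, 75 mm tall; a bystander.
- small_can_mid (a point): Centre of the smaller ink can, 72 mm diameter, 55 mm tall; a bystander.
- brayer_mid (a point): Middle of the roller of a brayer (ink roller) lying on the table: black rubber roller 50 mm diameter, 130 mm long along its y, handle out to 172 mm along its -x; a bystander.
- cup: White mug, 72 mm diameter, 75 mm tall, handle at its +y; origin at the centre of its underside; a bystander.
- bottle: Clear bottle, 60 mm diameter, 170 mm tall; origin at the centre of its underside; a bystander.
- knife: Palette knife, 210 mm long along its x, lying flat on the table; a bystander.
Things that resemble listed ones, but are neither listed nor needed, are in the scene too. What is shaped like the part that bears wide_roll_mid but pink or yellow is not meant.

How it is judged (in metres and radians):
On the way:
1. the wide roll has been slid up clear of its spindle (z of wide_roll_mid in the frame of rack above 0.092 m), for 0.1 s.
At the end, for the whole second after the job is handed in: The wide roll stands flat (within 0.08 rad) on the pad, its centre within 20 mm of the pad's middle along each of the pad's axes, its cutter pointing at the steel strip within 0.25 rad, at rest and released; every bystander is within 30 mm of where it was (x of wide_roll_mid in the frame of pad_mid between -0.02 and 0.02 m and y of wide_roll_mid in the frame of pad_mid between -0.02 and 0.02 m and z of wide_roll_mid in the frame of pad_mid between 0.021 and 0.028 m and angle between wide_roll_mid's own z axis and vertical below 0.08 rad and angle between the x axis of wide_roll_mid and the x axis of pad_mid, either way round below 0.25 rad and x of wide_roll_cutter in the frame of pad_mid above 0.01 m and linear speed of wide_roll below 0.02 m/s and distance of each of narrow_roll_mid, big_can_mid, small_can_mid, brayer_mid, cup, bottle, knife from where it was at the start of the episode below 0.03 m); the robot touches nothing.
It fails at once if the wide roll is dropped (falls free of the fingers) (linear speed of wide_roll above 0.55 m/s and contact force between the fingers and wide_roll below 0.05 N).
It fails at once if a bystander is disturbed: pushed or lifted more than 50 mm (distance of any of narrow_roll_mid, big_can_mid, small_can_mid, brayer_mid, cup, bottle, knife from where it was at the start of the episode above 0.05 m).
It also fails if it takes over 38 s, if anything falls off the work surface, if the arm or the gripper's body presses on something with over 40 N, if the wrist force passes 120 N, or if a joint passes its speed limit or range.

## Working session

There is one attempt and no reset: what is moved stays moved. The work goes in short steps, Python scripts to look and compute and a shell command to move; the robot and the scene stay as the last step left them, time stands still between calls to the robot, and variables do not carry over. Pictures are saved under pics/ and viewed, at most 10 in all, crops included, and the job is handed in when it is done.

```bash
mkdir -p pics; cat > h.py <<'E'
import numpy as np, cv2
from workcell import bot
def K(c):
    f=c["img"].shape[0]/2/np.tan(np.radians(c["fovy"])/2)
    return np.array([[f,0,c["cx"]],[0,f,c["cy"]],[0,0,1.]])
def ray(c,p):
    u=cv2.undistortPoints(np.array([[p]],float),K(c),np.array(c["dist"],float))[0,0]
    R=np.array(c["R"]);t=np.array(c["t"])
    return -R.T@t, R.T@np.array([u[0],u[1],1.])
def atz(c,p,z):
    o,d=ray(c,p); return o+d*(z-o[2])/d[2]
def proj(c,X):
    return cv2.projectPoints(np.array(X,float).reshape(-1,1,3),cv2.Rodrigues(np.array(c["R"],float))[0],np.array(c["t"],float),K(c),np.array(c["dist"],float))[0][:,0]
def tri(rs):
    A=0;b=0
    for o,d in rs:
        d=d/np.linalg.norm(d);P=np.eye(3)-np.outer(d,d);A=A+P;b=b+P@o
    return np.linalg.solve(A,b)
def wristcam(c,obs):
    from scipy.spatial.transform import Rotation as Ro
    T=np.eye(4);T[:3,:3]=Ro.from_euler('xyz',obs["tcp_rot"],degrees=True).as_matrix();T[:3,3]=obs["ee_pos"]
    W=np.linalg.inv(T@np.array(c["mount"]));c=dict(c);c["R"]=W[:3,:3];c["t"]=W[:3,3];return c
def save(n,img): cv2.imwrite(n,cv2.cvtColor(img,cv2.COLOR_RGB2BGR))
E
python3 - <<'E'
from h import *
np.set_printoptions(precision=4,suppress=True)
o=bot.get_obs();print(o, bot.nose_length)
S=bot.camera("scene");T=bot.camera("top")
save("pics/a.png",np.hstack([cv2.resize(S["img"],(400,300),interpolation=3),cv2.resize(T["img"],(400,300),interpolation=3)]))
save("pics/scene.png",S["img"]);save("pics/top.png",T["img"])
for n,c in(("S",S),("T",T)):
    print(n,c["fovy"],-np.array(c["R"]).T@c["t"])
    for th in["wide_roll_mid","wide_roll_cutter","rack","rail_mid","pad_mid","narrow_roll_mid"]:
        print(th,[(np.round(d["point"],1).tolist(),round(d["score"],2)) for d in bot.landmark_of(th,c)][:4])
E
```

```text
{'time': 0.0, 'q': array([69.8448,  5.0112, 10.0325, 95.1003,  0.0002, 89.9984]), 'qd': array([ 0.0308,  0.0022,  0.0512, -0.0236, -0.068 ,  0.0443]), 'joint_efforts': array([  0.0036, -52.0389,  46.4802,   0.0165,   0.0001,  -0.    ]), 'ee_pos': array([0.1894, 0.5161, 0.2386]), 'tcp_rot': array([-179.9209,   -0.0002,  159.8463]), 'wrist_force': array([ 0.1256,  0.7079, -0.3874]), 'torque': array([-0.0089, -0.0223,  0.0442]), 'grasp_force': 0.0, 'opening': 0.08509056999085861} 0.008
S 42.353022327812965 [1.554 0.118 1.123]
wide_roll_mid [([340.9, 235.3], 0.91), ([356.1, 195.5], 0.68), ([314.8, 199.2], 0.65)]
wide_roll_cutter [([351.7, 241.8], 0.97), ([348.2, 189.6], 0.72), ([304.9, 190.7], 0.58)]
rack [([317.2, 246.7], 0.81)]
rail_mid [([326.4, 199.3], 0.65)]
pad_mid [([165.5, 234.4], 0.85), ([339.0, 233.6], 0.74)]
narrow_roll_mid [([292.4, 252.8], 0.81)]
T 46.81953352784819 [0.2397 0.0517 1.6129]
wide_roll_mid [([181.7, 192.0], 0.74), ([207.6, 236.1], 0.62), ([169.1, 234.5], 0.61)]
wide_roll_cutter [([169.9, 243.1], 0.62), ([211.7, 243.5], 0.48)]
rack [([201.4, 182.0], 0.92), ([384.0, 195.8], 0.71), ([194.5, 168.7], 0.63)]
rail_mid [([196.8, 169.9], 0.72)]
pad_mid [([325.8, 190.0], 0.76)]
narrow_roll_mid [([122.8, 200.6], 0.73), ([220.5, 176.3], 0.55)]
```

```bash
python3 - <<'E'
import cv2
a=cv2.imread("pics/scene.png");cv2.imwrite("pics/scene2.png",cv2.resize(a,(800,600),interpolation=2))
a=cv2.imread("pics/top.png");cv2.imwrite("pics/top2.png",cv2.resize(a,(800,600),interpolation=2))
E
```

```text
(no output)
```

View pics/scene2.png

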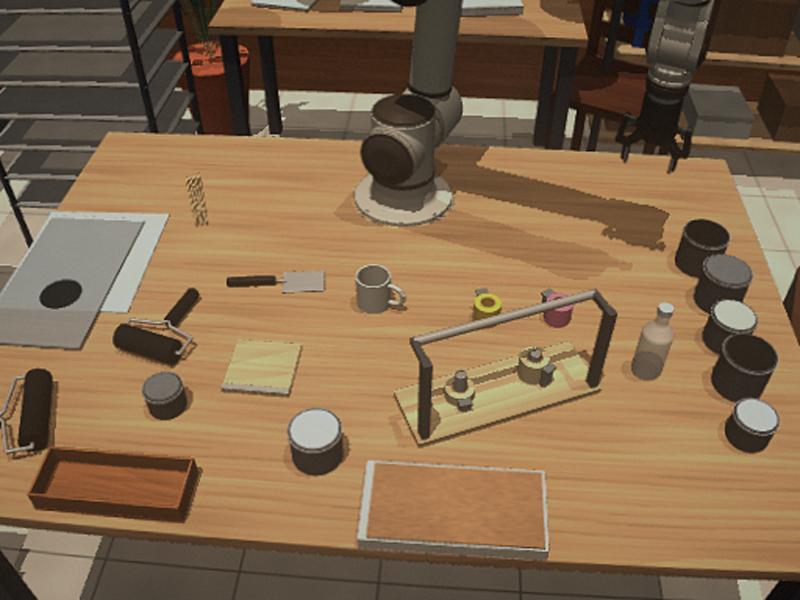

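View pics/top2.png

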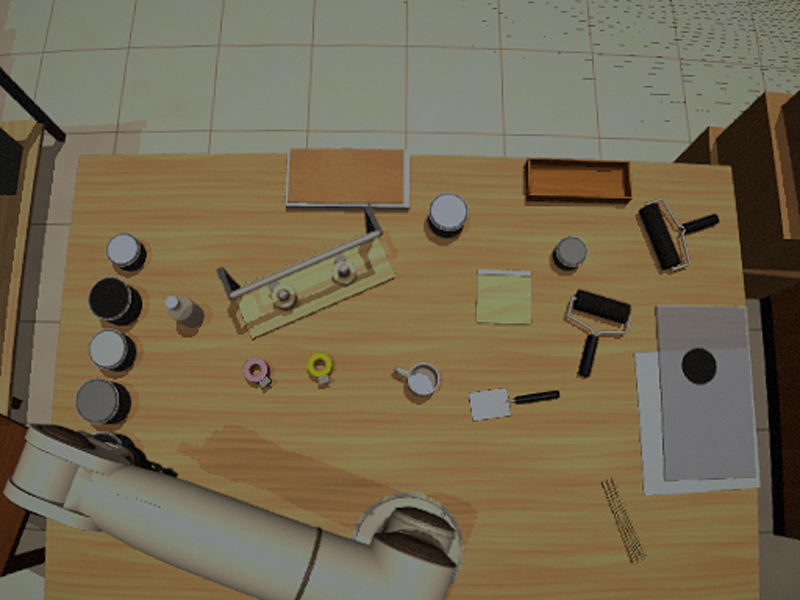

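```bash
python3 - <<'E'
from h import *
np.set_printoptions(precision=4,suppress=True)
S=bot.camera("scene");T=bot.camera("top");o=bot.get_obs();W=bot.camera("wrist")
print(np.array(W["mount"]),W["fovy"])
S0=(340.9,235.3)
for n,zz,ps,pt in[("wide",.039,(340.9,235.3),(181.7,192)),("rack",0,(317.2,246.7),(201.4,182)),("rail",.2,(326.4,199.3),(196.8,169.9)),("pad",.009,(165.5,234.4),(325.8,190)),("narrow",.027,(292.4,252.8),(220.5,176.3)),("cut",.039,(351.7,241.8),(181.7,192)),("pink",.024,(356,195.5),(169.1,234.5))]:
    print(n,"S",atz(S,ps,zz),"T",atz(T,pt,zz),"tri",tri([ray(S,ps),ray(T,pt)]))
# rail ends in scene 800px and top 800px
k=.64
for a,z in[((415,343),.2),((597,294),.2)]: print("railS",atz(S,(a[0]*k,a[1]*k),z))
for a,z in[((232,295),.2),((381,233),.2)]: print("railT",atz(T,(a[0]*k,a[1]*k),z))
# pad corners scene
for a in[(238,340),(301,344),(291,394),(222,391)]: print("padS",atz(S,(a[0]*k,a[1]*k),.009))
for a in[(477,275),(531,276),(531,324),(476,322)]: print("padT",atz(T,(a[0]*k,a[1]*k),.009))
cr=S["img"][180:285,245:400];save("pics/crop.png",cv2.resize(cr,None,fx=5,fy=5,interpolation=2))
E
```

```text
[[-0.0013 -0.9566 -0.2912  0.0746]
 [ 1.     -0.001  -0.0011 -0.0012]
 [ 0.0008 -0.2912  0.9566 -0.1344]
 [ 0.      0.      0.      1.    ]] 71.77652046772967
wide S [0.5786 0.2896 0.039 ] T [0.5638 0.2864 0.039 ] tri [0.5667 0.29   0.0256]
rack S [0.594  0.2234 0.    ] T [0.6107 0.2199 0.    ] tri [0.6072 0.2202 0.0153]
rail S [0.5973 0.2308 0.2   ] T [0.6054 0.2155 0.2   ] tri [0.6041 0.2225 0.2058]
pad S [ 0.5887 -0.2319  0.009 ] T [ 0.5834 -0.244   0.009 ] tri [ 0.5837 -0.2393  0.0036]
narrow S [0.6452 0.1499 0.027 ] T [0.6267 0.1475 0.027 ] tri [0.6309 0.1495 0.0097]
cut S [0.6015 0.3199 0.039 ] T [0.5638 0.2864 0.039 ] tri [0.5722 0.309  0.0037]
pink S [0.3899 0.3481 0.024 ] T [0.4103 0.3285 0.024 ] tri [0.4089 0.3351 0.0406]
railS [0.6838 0.0735 0.2   ]
railS [0.5413 0.3855 0.2   ]
railT [0.5402 0.3722 0.2   ]
railT [0.6783 0.0617 0.2   ]
padS [ 0.5232 -0.2875  0.009 ]
padS [ 0.524  -0.1601  0.009 ]
padS [ 0.6519 -0.1572  0.009 ]
padS [ 0.6554 -0.2878  0.009 ]
padT [ 0.6361 -0.1678  0.009 ]
padT [ 0.6354 -0.2988  0.009 ]
padT [ 0.5182 -0.2951  0.009 ]
padT [ 0.5218 -0.1636  0.009 ]
```

View pics/crop.png

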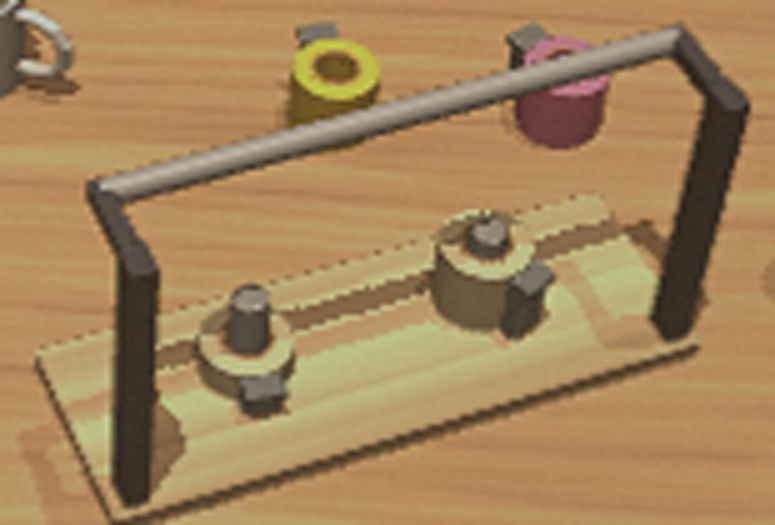

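The wanted roll is the cream one, with four candidates at scene px: tall cream (342,233), short cream (294,250), pink (357,198) and yellow (312,196). The crop confirms the tall cream one on the rack's +y spindle, with its cutter facing away from the robot. I'll look closer with the wrist camera.

```bash
python3 -m inch '[[4,-4,0,8],[8,-8,0,16],[12,-12,0,24],[16,-16,0,32],[20,-20,0,40],[24,-24,0,44],[27,-26,0,44],[27,-26,0,44]]' 8.5
python3 - <<'E'
from h import *
np.set_printoptions(precision=4,suppress=True)
o=bot.get_obs();W=bot.camera("wrist");W=wristcam(W,o);print(o["q"],o["ee_pos"],o["tcp_rot"],-W["R"].T@W["t"])
for th,z in[("wide_roll_mid",.039),("wide_roll_cutter",.039),("rack",0),("rail_mid",.2),("narrow_roll_mid",.027)]:
    for d in bot.landmark_of(th,W)[:3]: print(th,np.round(d["point"],1),round(d["score"],2),atz(W,d["point"],z))
save("pics/w1.png",cv2.resize(W["img"],(800,600),interpolation=2))
E
```

```text
time: 1.85
ee_pos: [0.461, 0.2547, 0.2389]
tcp_rot: [-180.0, -0.0, -156.3]
wrist_force: [-0.1, -0.0, -0.7]
opening: 0.0848
grasp_force: 0.0
[28.9299  1.7834  6.6865 94.9274 -0.0135  5.2798] [0.461  0.2547 0.2389] [-179.9843   -0.0229 -156.3499] [0.3922 0.224  0.3733]
wide_roll_mid [243.6 253. ] 0.98 [0.5698 0.2845 0.039 ]
wide_roll_mid [334.8 156.5] 0.85 [0.3983 0.3369 0.039 ]
wide_roll_mid [228.1 122.3] 0.64 [0.4135 0.1981 0.039 ]
wide_roll_cutter [329.4 128.9] 0.95 [0.3712 0.3146 0.039 ]
wide_roll_cutter [260.5 281.6] 0.92 [0.603  0.3253 0.039 ]
wide_roll_cutter [233.7  87.3] 0.78 [0.3742 0.1893 0.039 ]
rack [194. 241.] 0.66 [0.6021 0.2129 0.    ]
narrow_roll_mid [143.7 248.5] 0.64 [0.6275 0.1509 0.027 ]
```

View pics/w1.png

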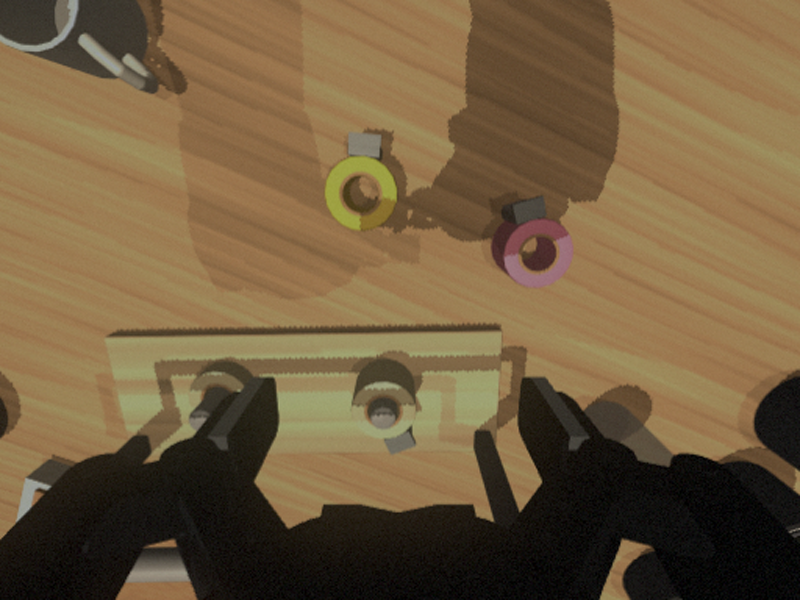

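```bash
python3 - <<'E'
from h import *
np.set_printoptions(precision=4,suppress=True)
o=bot.get_obs();W=bot.camera("wrist");W=wristcam(W,o);S=bot.camera("scene")
k=.64
def w(a,z): return atz(W,(a[0]*k,a[1]*k),z)
a=w((108,337),.015);b=w((500,327),.015);d=(b-a);print("front edge",a,b,np.linalg.norm(d),np.degrees(np.arctan2(-d[0],d[1])))
y=d/np.linalg.norm(d);x=np.array([y[1],-y[0],0]);org=(a+b)/2+x*.053;print("origin",org,"spindle",org+.075*y)
print("spindle top",w((384,413),.075)); print("roll top rim centre",w((385,409),.063))
print("cutter top",w((400,442),.063))
# bootstrapped from scene crop: spindle top (487,233)/5+(245,180)
print("S spindle top",atz(S,(245+487/5,180+233/5),.075),"rolltop",atz(S,(245+486/5,180+243/5),.063),"cut top",atz(S,(245+531/5,180+279/5),.063))
print("S rail ends",atz(S,(245+97/5,180+190/5),.2),atz(S,(245+672/5,180+42/5),.2))
E
```

```text
front edge [0.6271 0.0375 0.015 ] [0.4716 0.3647 0.015 ] 0.3623194641726724 25.414146163587553
origin [0.5972 0.2238 0.015 ] spindle [0.565  0.2916 0.015 ]
spindle top [0.5626 0.2899 0.075 ]
roll top rim centre [0.5657 0.2917 0.063 ]
cutter top [0.5902 0.3165 0.063 ]
S spindle top [0.5771 0.2896 0.075 ] rolltop [0.5738 0.2907 0.063 ] cut top [0.5999 0.3153 0.063 ]
S rail ends [0.6787 0.0701 0.2   ] [0.5428 0.3779 0.2   ]
```

```bash
python3 -m inch '[[0.3,0.2,0,-10],[0.6,0.4,0,-20],[1,0.6,-2,-30],[1.4,0.8,-4,-40],[1.8,1,-6,-50],[2.2,1.2,-8,-60],[2.7,1.6,-10,-70],[2.7,1.6,-12,-80]]' 5 30 | grep -v grasp
python3 -m inch '[[0,0,-2,-10],[0,0,-4,-19],[0,0,-6,-19],[0,0,-8,-19],[0,0,-8.3,-19],[0,0,-8.3,-19],[0.4,0.2,-8.3,-19],[0.4,0.2,-8.3,-19]]'
python3 - <<'E'
from h import *
o=bot.get_obs();W=bot.camera("wrist");S=bot.camera("scene")
save("pics/c1.png",np.hstack([cv2.resize(S["img"][150:285,240:400],(448,378),interpolation=2),cv2.resize(W["img"],(352,264),interpolation=3)[:,:,:].copy() if False else cv2.copyMakeBorder(cv2.resize(W["img"],(352,264),interpolation=3),0,114,0,0,0)]))
E
```

```text
time: 3.25
ee_pos: [0.4864, 0.2729, 0.1186]
tcp_rot: [180.0, -0.0, 123.6]
wrist_force: [0.6, 1.2, -0.1]
opening: 0.0499
time: 4.25
ee_pos: [0.4912, 0.2747, 0.0371]
tcp_rot: [179.9, -0.0, 104.8]
wrist_force: [-0.1, -0.1, -0.3]
opening: 0.0498
grasp_force: 0.0
```

View pics/c1.png

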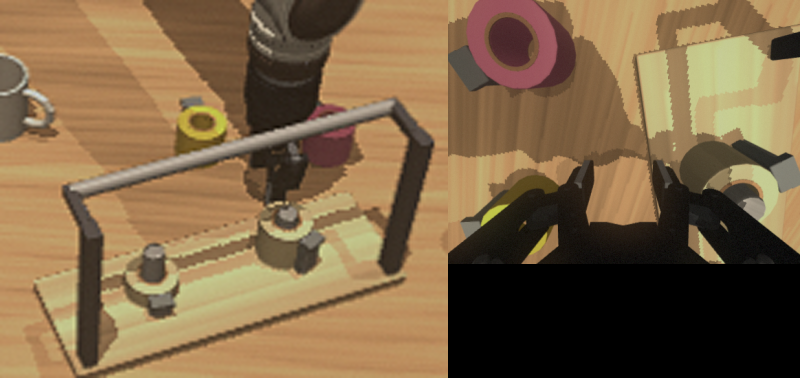

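```bash
python3 -m inch '[[0.3,0.1,0,0],[0.6,0.2,0,0],[0.8,0.2,0,0],[0.9,0.2,0,0],[1.0,0.3,0,0],[1.1,0.3,0,0],[1.2,0.3,0,0],[1.2,0.3,0,0]]'
```

```text
time: 5.35
ee_pos: [0.5026, 0.2773, 0.0363]
tcp_rot: [-180.0, -0.0, 104.8]
wrist_force: [0.1, 0.3, 1.1]
opening: 0.0498
grasp_force: 0.0
```

```bash
python3 -m inch '[[0.2,0.05,0,0],[0.4,0.1,0,0],[0.5,0.1,0,0],[0.6,0.15,0,0],[0.7,0.2,0,0],[0.7,0.2,0,0],[0.7,0.2,0,0],[0.7,0.2,0,0]]'; python3 - <<'E'
from h import *
o=bot.get_obs();W=bot.camera("wrist");W=wristcam(W,o)
for th,z in[("wide_roll_mid",.039),("wide_roll_cutter",.039)]:
    for d in bot.landmark_of(th,W)[:3]: print(th,np.round(d["point"],1),round(d["score"],2),atz(W,d["point"],z))
save("pics/w2.png",cv2.resize(W["img"],(800,600),interpolation=2))
E
```

```text
time: 6.35
ee_pos: [0.5082, 0.2786, 0.0363]
tcp_rot: [-179.8, 0.0, 104.8]
wrist_force: [-9.1, -5.4, 6.8]
opening: 0.05
grasp_force: 5.3
wide_roll_mid [371.  263.5] 0.96 [0.57214125 0.28826002 0.039     ]
wide_roll_mid [82.8 69.6] 0.84 [0.40816664 0.3480251  0.039     ]
wide_roll_mid [ 91.4 309.8] 0.58 [0.42255144 0.21599624 0.039     ]
wide_roll_cutter [447.5 230.9] 0.84 [0.60428806 0.31748147 0.039     ]
wide_roll_cutter [ 18.5 108.4] 0.78 [0.38002232 0.32327587 0.039     ]
wide_roll_cutter [ 25.1 310.7] 0.58 [0.3842359  0.20520572 0.039     ]
```

View pics/w2.png

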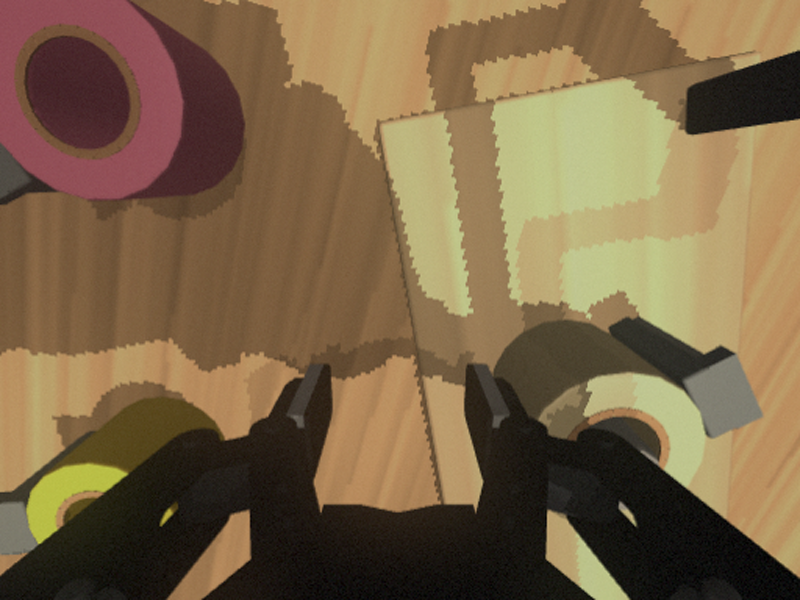

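```bash
cat >> h.py <<'E'
def sweep(C,R,b0,b1,s0,s1,n,lead=(),z=None,rack=24.5):
    """rows (cm,deg) from the present pose for tool circling the roll axis C; b measured from rack -x"""
    o=bot.get_obs();p=o["ee_pos"];yaw=o["tcp_rot"][2]
    for i in range(n):
        f=(i+1)/n;b=b0+(b1-b0)*f;s=s0+(s1-s0)*f;a=np.radians(180+rack+b)
        q=np.array(C)+R*np.array([np.cos(a),np.sin(a)])+s*np.array([-np.sin(a),np.cos(a)])
        t=(rack+90+b-yaw+180)%360-180
        print(np.round([(q[0]-p[0])*100,(q[1]-p[1])*100,t],2))
E
python3 -c "
from h import *
sweep((.570,.290),.088,-15,-15,-.009,-.009,1)
sweep((.570,.290),.0795,-15,-15,-.009,-.009,1)"
```

```text
[-2.64  0.58 -5.33]
[-1.81  0.72 -5.33]
```

```bash
python3 -m inch '[[-2.6,-0.2,0,0],[-2.6,0.5,0,-5],[-2.6,0.6,0,-5],[-2.6,0.6,0,-5],[-2.3,0.6,0,-5],[-2.0,0.7,0,-5],[-1.8,0.7,0,-5],[-1.8,0.7,0,-5]]' 8.5
python3 -c "
from h import *
sweep((.570,.290),.079,-15,35,-.009,.009,8)"
```

```text
time: 7.5
ee_pos: [0.4896, 0.286, 0.0363]
tcp_rot: [-179.7, -0.0, 99.9]
wrist_force: [-14.5, -2.3, 7.9]
opening: 0.085
grasp_force: 7.5
[ 0.26 -1.1   5.86]
[ 0.55 -2.14 12.11]
[ 0.98 -3.14 18.36]
[ 1.53 -4.08 24.61]
[ 2.21 -4.93 30.86]
[ 2.99 -5.69 37.11]
[ 3.86 -6.33 43.36]
[ 4.81 -6.86 49.61]
```

```bash
python3 -m inch '[[0.25,-1.1,0,6],[0.55,-2.15,0,12],[1,-3.15,0,18],[1.55,-4.1,0,25],[2.2,-4.95,0,31],[3,-5.7,0,37],[3.85,-6.3,0,43],[4.8,-6.85,0,50]]'; python3 - <<'E'
from h import *
o=bot.get_obs();W=bot.camera("wrist");W=wristcam(W,o);S=bot.camera("scene")
for c in (S,W):
  for th,z in[("wide_roll_mid",.039),("wide_roll_cutter",.039)]:
    for d in bot.landmark_of(th,c)[:3]: print(th,np.round(d["point"],1),round(d["score"],2),atz(c,d["point"],z))
save("pics/c2.png",np.hstack([cv2.resize(S["img"][150:285,240:400],(448,378),interpolation=2),cv2.copyMakeBorder(cv2.resize(W["img"],(352,264),interpolation=3),0,114,0,0,0)]))
E
```

```text
time: 8.5
ee_pos: [0.5361, 0.2149, 0.0351]
tcp_rot: [-179.5, -0.3, 150.1]
wrist_force: [-15.2, -13.6, 6.2]
opening: 0.0847
grasp_force: 9.6
wide_roll_mid [344.  238.3] 0.89 [0.58959781 0.29812469 0.039     ]
wide_roll_mid [311.1 199. ] 0.58 [0.43279097 0.20242413 0.039     ]
wide_roll_mid [358.  194.2] 0.57 [0.39923084 0.35178638 0.039     ]
wide_roll_cutter [352.4 228.7] 0.64 [0.54977802 0.324919   0.039     ]
wide_roll_cutter [350.7 188.3] 0.58 [0.37337982 0.33005754 0.039     ]
wide_roll_cutter [304.6 191.3] 0.51 [0.39913962 0.18175078 0.039     ]
wide_roll_mid [114.2  63.3] 0.86 [0.42052865 0.20721453 0.039     ]
wide_roll_mid [408.5 245.5] 0.77 [0.57168909 0.28913643 0.039     ]
wide_roll_cutter [466.6 177.3] 0.86 [0.55016636 0.32759426 0.039     ]
```

View pics/c2.png

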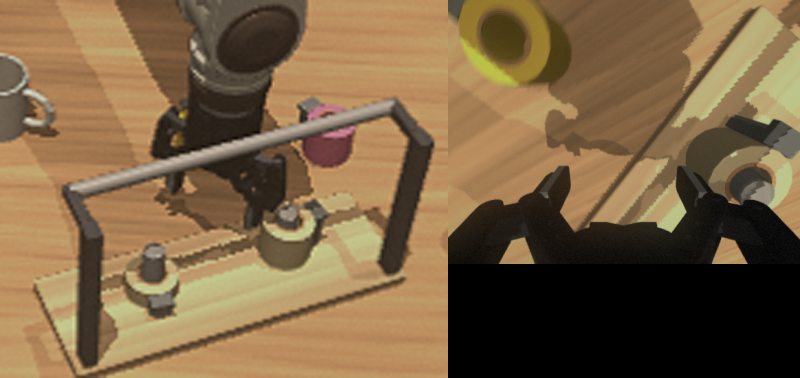

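```bash
python3 -c "
from h import *
sweep((.571,.289),.100,35,35,.009,.009,1)
sweep((.571,.289),.100,8,8,0,0,1)
sweep((.571,.289),.092,-18,-18,-.010,-.010,1)
sweep((.571,.289),.079,-18,-18,-.010,-.010,1)"
```

```text
[-0.91 -1.63 -0.28]
[ -5.04   2.07 -27.28]
[ -5.86   7.39 -53.28]
[ -4.57   7.54 -53.28]
```

```bash
python3 -m inch '[[-1,-1.6,0,0],[-3,0.2,0,-10],[-5,2,0,-20],[-5.5,4,0,-30],[-5.9,6,0,-40],[-5.9,7.4,0,-50],[-5.4,7.4,0,-53],[-4.9,7.5,0,-53]]' | grep -E "pos|force|time"
python3 -c "
from h import *
sweep((.571,.289),.0785,-18,37,-.010,.010,8)"
```

```text
time: 9.8
ee_pos: [0.4894, 0.2928, 0.036]
wrist_force: [-22.6, 0.7, 10.3]
grasp_force: 10.8
[ 0.35 -1.47  6.46]
[ 0.62 -2.63 13.33]
[ 1.06 -3.74 20.21]
[ 1.65 -4.77 27.08]
[ 2.39 -5.71 33.96]
[ 3.25 -6.53 40.83]
[ 4.23 -7.22 47.71]
[ 5.29 -7.76 54.58]
```

```bash
python3 -m inch '[[0.25,-1.2,0,6.5],[0.5,-2.6,0,13],[0.95,-3.75,0,20],[1.55,-4.8,0,27],[2.3,-5.75,0,34],[3.2,-6.55,0,41],[4.15,-7.25,0,48],[5.2,-7.8,0,54]]' | grep -E "pos|force|time|rot"; python3 - <<'E'
from h import *
o=bot.get_obs();W=bot.camera("wrist");W=wristcam(W,o);S=bot.camera("scene")
for c in (S,W):
  for th,z in[("wide_roll_mid",.039),("wide_roll_cutter",.039)]:
    for d in bot.landmark_of(th,c)[:3]: print(th,np.round(d["point"],1),round(d["score"],2),atz(c,d["point"],z))
sweep((.571,.289),.100,35,35,.009,.009,1)
E
```

```text
time: 10.8
ee_pos: [0.5415, 0.2132, 0.0357]
tcp_rot: [-179.8, -0.1, 151.1]
wrist_force: [-2.0, -4.0, 0.7]
grasp_force: 2.1
wide_roll_mid [357.5 195.5] 0.64 [0.40537236 0.34977472 0.039     ]
wide_roll_mid [316.1 246.2] 0.6 [0.6256977  0.21665421 0.039     ]
wide_roll_mid [343.1 235.2] 0.55 [0.57768529 0.2960449  0.039     ]
wide_roll_cutter [349.  189.6] 0.78 [0.37997312 0.32421069 0.039     ]
wide_roll_cutter [331.8 225.5] 0.53 [0.54140411 0.2640358  0.039     ]
wide_roll_cutter [302.1 190.4] 0.37 [0.39557193 0.17373907 0.039     ]
wide_roll_mid [109.9  50. ] 0.92 [0.42079321 0.20498046 0.039     ]
wide_roll_mid [406.4 234.9] 0.73 [0.56981578 0.28951768 0.039     ]
wide_roll_cutter [337.5 211.2] 0.82 [0.53943798 0.26255015 0.039     ]
[-1.44 -1.48 -1.35]
```

```bash
python3 -m inch '[[-1.5,-1.6,0,0],[-4,-1,0,5],[-6,0,0,14],[-7,1.5,0,23],[-7,3,0,32],[-7,3,0,41],[-7,3,0,50],[-7,3,0,53.5]]' 6 | grep -E "pos|force|time|rot|opening"; python3 - <<'E'
from h import *
o=bot.get_obs();W=bot.camera("wrist");W=wristcam(W,o);S=bot.camera("scene")
for c in (S,W):
  for th,z in[("wide_roll_mid",.039),("wide_roll_cutter",.039)]:
    for d in bot.landmark_of(th,c)[:3]: print(th,np.round(d["point"],1),round(d["score"],2),atz(c,d["point"],z))
print(proj(W,[.571,.289,.039]))
save("pics/c3.png",np.hstack([cv2.copyMakeBorder(cv2.resize(S["img"][170:260,290:380],(378,378),interpolation=2),0,0,0,0,0),cv2.copyMakeBorder(cv2.resize(W["img"],(420,315),interpolation=3),0,63,0,0,0)]))
E
```

```text
time: 12.1
ee_pos: [0.4729, 0.2447, 0.0363]
tcp_rot: [-180.0, 0.0, -155.4]
wrist_force: [0.7, -0.6, 0.2]
opening: 0.0598
grasp_force: 0.0
wide_roll_mid [342.5 236.5] 0.72 [0.58290851 0.29405552 0.039     ]
wide_roll_mid [356.  195.4] 0.58 [0.40528588 0.34501685 0.039     ]
wide_roll_mid [311.7 201.4] 0.58 [0.44341132 0.20428598 0.039     ]
wide_roll_cutter [349.1 189.6] 0.73 [0.37994762 0.32453327 0.039     ]
wide_roll_cutter [334.3 223. ] 0.7 [0.53061855 0.27184466 0.039     ]
wide_roll_cutter [305.7 190.8] 0.61 [0.39653641 0.1852402  0.039     ]
wide_roll_mid [466.7 204.3] 0.59 [0.39949423 0.3323142  0.039     ]
wide_roll_cutter [463.7 134.8] 0.6 [0.37120406 0.3087205  0.039     ]
wide_roll_cutter [234.6  29.3] 0.58 [0.37599117 0.1900575  0.039     ]
[[254.93754728 398.03497129]]
```

View pics/c3.png

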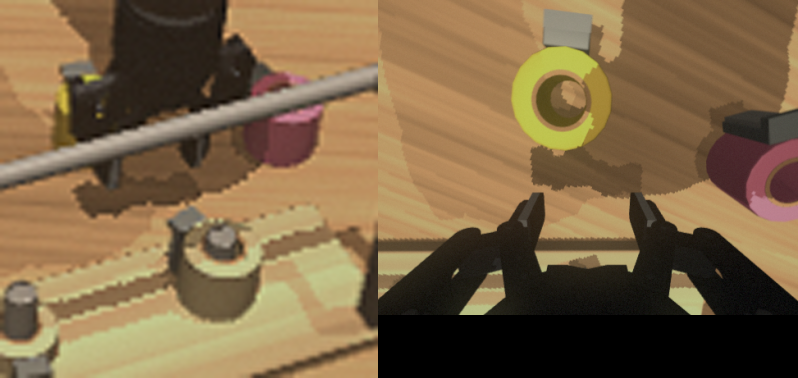

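```bash
python3 -m inch '[[1,0.45,0,0],[2,0.9,0,0],[3,1.35,0,0],[4,1.8,0,0],[4.8,2.15,0,0],[5.3,2.4,0,0],[5.6,2.5,0,0],[5.6,2.5,0,0]]' 5 60| grep -E "pos|force|time|rot|opening"; python3 - <<'E'
from h import *
o=bot.get_obs();W=bot.camera("wrist");W=wristcam(W,o);S=bot.camera("scene")
for c in (S,W):
  for th,z in[("wide_roll_mid",.039),("wide_roll_cutter",.039),("rail_mid",.2)]:
    for d in bot.landmark_of(th,c)[:3]: print(th,np.round(d["point"],1),round(d["score"],2),atz(c,d["point"],z))
save("pics/c4.png",np.hstack([cv2.copyMakeBorder(cv2.resize(S["img"][160:260,280:380],(378,378),interpolation=2),0,0,0,0,0),cv2.copyMakeBorder(cv2.resize(W["img"],(420,315),interpolation=3),0,63,0,0,0)]))
E
```

```text
time: 13.4
ee_pos: [0.5285, 0.2698, 0.0362]
tcp_rot: [-180.0, -0.0, -155.7]
wrist_force: [-0.2, -0.6, 0.3]
opening: 0.0503
grasp_force: 0.0
wide_roll_mid [355.3 195.3] 0.67 [0.4049993  0.34281253 0.039     ]
wide_roll_mid [338.1 233.6] 0.57 [0.57247186 0.28160595 0.039     ]
wide_roll_mid [312. 199.] 0.49 [0.43257111 0.2052483  0.039     ]
wide_roll_cutter [332.  226.1] 0.92 [0.5437974  0.26455964 0.039     ]
wide_roll_cutter [304.9 191.4] 0.81 [0.39952968 0.18271005 0.039     ]
wide_roll_cutter [346.4 187.9] 0.71 [0.37258108 0.31624981 0.039     ]
rail_mid [324.5 200.8] 0.96 [0.60342653 0.2255894  0.2       ]
wide_roll_mid [493.3  92.9] 0.91 [0.40612078 0.33502749 0.039     ]
wide_roll_mid [253.8 326. ] 0.88 [0.57283741 0.28849199 0.039     ]
wide_roll_cutter [233.3 270.2] 0.78 [0.54217917 0.26194175 0.039     ]
wide_roll_cutter [494.1   2.5] 0.69 [0.37725215 0.31202095 0.039     ]
```

View pics/c4.png

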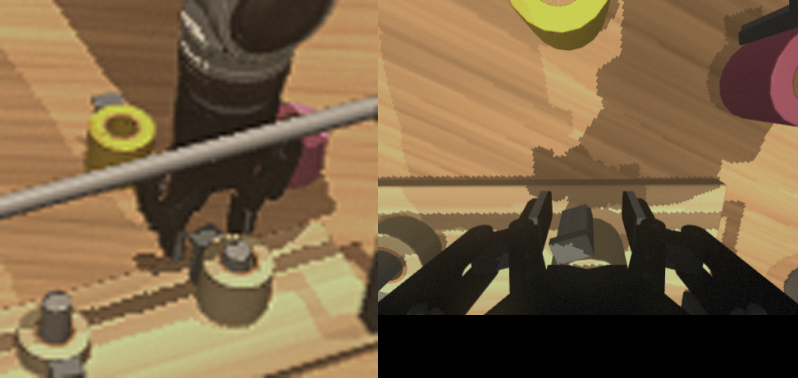

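```bash
python3 -m inch '[[0.1,0.05,0,0],[0.2,0.1,0,0],[0.3,0.15,0,0],[0.4,0.15,0,0],[0.45,0.2,0,0],[0.45,0.2,0,0],[0.45,0.2,0,0],[0.45,0.2,0,0]]' 3.4 20| grep -E "pos|force|time|rot|opening"; 
python3 -m inch '[[0,0,0,0],[0,0,0,0],[0,0,0,0],[0,0,0,0],[0,0,0,0],[0,0,0,0],[0,0,0,0],[0,0,0,0]]' 1 80| grep -E "pos|force|time|rot|opening"; python3 - <<'E'
from h import *
o=bot.get_obs();W=bot.camera("wrist");W=wristcam(W,o);S=bot.camera("scene")
for c in (S,W):
  for th,z in[("wide_roll_mid",.039),("wide_roll_cutter",.039)]:
    for d in bot.landmark_of(th,c)[:3]: print(th,np.round(d["point"],1),round(d["score"],2),atz(c,d["point"],z))
E
```

```text
time: 14.8
ee_pos: [0.5295, 0.2684, 0.0358]
tcp_rot: [-179.8, -0.5, -155.8]
wrist_force: [-19.7, -18.0, 14.4]
opening: 0.0339
grasp_force: 13.6
time: 15.8
ee_pos: [0.5268, 0.2669, 0.0352]
tcp_rot: [-179.8, -0.9, -155.8]
wrist_force: [-34.3, -26.2, 19.3]
opening: 0.0102
grasp_force: 22.5
wide_roll_mid [341.9 236.6] 0.89 [0.58342873 0.29228054 0.039     ]
wide_roll_mid [311.8 200. ] 0.61 [0.43711926 0.2046112  0.039     ]
wide_roll_mid [412.3 237.9] 0.4 [0.57355258 0.49982748 0.039     ]
wide_roll_cutter [331.1 222.3] 0.72 [0.52846334 0.26232417 0.039     ]
wide_roll_cutter [165.2 234.6] 0.66 [ 0.61556064 -0.22315001  0.039     ]
wide_roll_cutter [349.2 188.1] 0.62 [0.37281399 0.32525808 0.039     ]
wide_roll_mid [497.3  99.7] 0.87 [0.40621488 0.33580017 0.039     ]
wide_roll_cutter [494.4  10.9] 0.82 [0.37775833 0.31172062 0.039     ]
wide_roll_cutter [243.5 272.7] 0.72 [0.53880982 0.26466678 0.039     ]
```

```bash
python3 -m inch '[[-0.9,-0.4,0,0],[-1.8,-0.8,0,0],[-1.8,-0.9,0,0],[-1.6,-1.3,0,0],[-1.6,-1.3,0,0],[-1.2,-1.1,0,0],[-0.5,-0.8,0,0],[0.1,-0.5,0,0]]' 4.3 80| grep -E "pos|force|time|rot|opening"; 
python3 - <<'E'
from h import *
o=bot.get_obs();W=bot.camera("wrist");W=wristcam(W,o)
for th,z in[("wide_roll_mid",.039),("wide_roll_cutter",.039)]:
    for d in bot.landmark_of(th,W)[:3]: print(th,np.round(d["point"],1),round(d["score"],2),atz(W,d["point"],z))
save("pics/w5.png",cv2.resize(W["img"][180:,100:400],(750,510),interpolation=2))
E
```

```text
time: 17.1
ee_pos: [0.5346, 0.2672, 0.0362]
tcp_rot: [180.0, 0.0, -155.7]
wrist_force: [-0.9, 0.3, -1.4]
opening: 0.0431
grasp_force: 0.0
wide_roll_mid [263.6 320.7] 0.86 [0.57289616 0.28962635 0.039     ]
wide_roll_mid [504.1  86. ] 0.7 [0.40783768 0.33491517 0.039     ]
wide_roll_cutter [246.6 262.7] 0.92 [0.54075704 0.26422042 0.039     ]
```

View pics/w5.png

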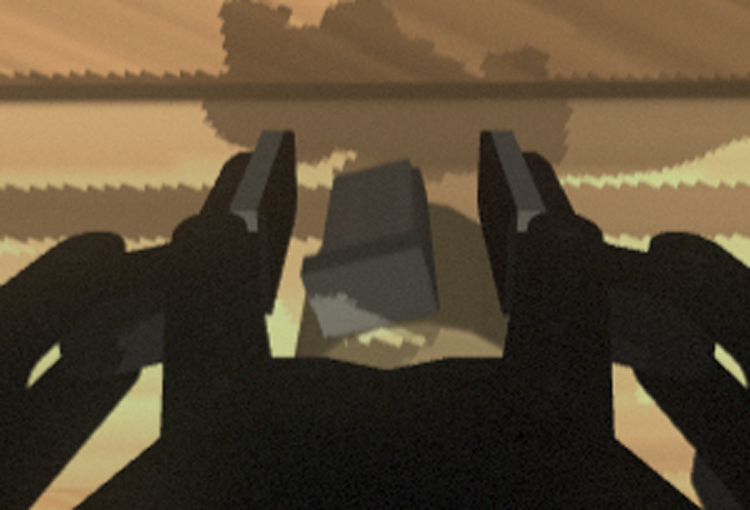

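```bash
python3 -m inch '[[-0.1,0.3,0,0],[-0.2,0.5,0,0],[-0.35,0.8,0,0],[-0.5,1.1,0,0],[-0.55,1.2,0,0],[-0.55,1.2,0,0],[-0.3,0.8,0,0],[-0.1,0.5,0,0]]' | grep -E "pos|force|time|rot|opening"; 
python3 - <<'E'
from h import *
o=bot.get_obs();W=bot.camera("wrist");W=wristcam(W,o)
for th,z in[("wide_roll_mid",.039),("wide_roll_cutter",.039)]:
    for d in bot.landmark_of(th,W)[:3]: print(th,np.round(d["point"],1),round(d["score"],2),atz(W,d["point"],z))
save("pics/w6.png",cv2.resize(W["img"][180:,100:400],(750,510),interpolation=2))
E
```

```text
time: 18.25
ee_pos: [0.5333, 0.2715, 0.0363]
tcp_rot: [-180.0, 0.0, -155.7]
wrist_force: [0.5, 0.3, 0.7]
opening: 0.043
grasp_force: 0.0
wide_roll_mid [256.8 318. ] 0.91 [0.57148388 0.28939061 0.039     ]
wide_roll_mid [498.4  82.6] 0.83 [0.40635578 0.33597605 0.039     ]
wide_roll_cutter [254.8 259.6] 0.79 [0.5357466 0.271942  0.039    ]
```

View pics/w6.png

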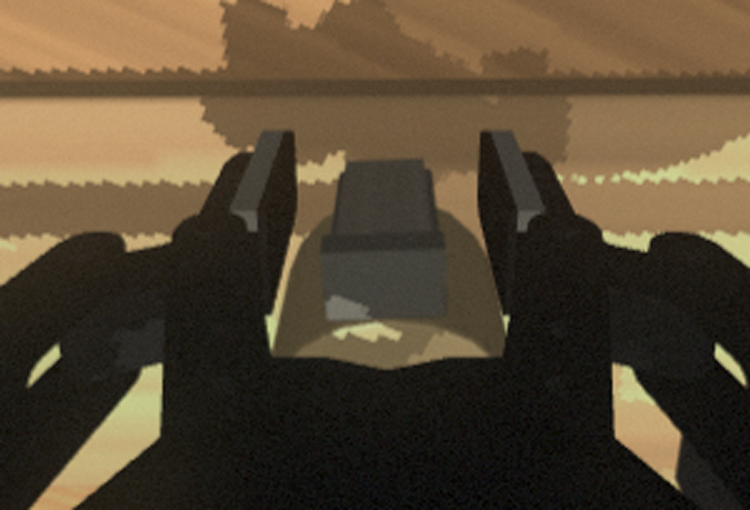

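```bash
python3 -m inch '[[0.15,0.05,0,0],[0.15,0.05,0,0],[0.15,0.05,0,0],[0.15,0.05,0,0],[0.15,0.05,0,0],[0.15,0.05,0,0],[0.15,0.05,0,0],[0.15,0.05,0,0]]' 1.5 80| grep -E "pos|force|time|rot|opening"
```

```text
time: 19.4
ee_pos: [0.5347, 0.2724, 0.0365]
tcp_rot: [180.0, 0.0, -155.7]
wrist_force: [-0.1, -1.2, 3.1]
opening: 0.0223
grasp_force: 78.3
```

```bash
python3 -m inch '[[0,0,0.5,0],[0,0,1.5,0],[0,0,2.5,0],[0,0,3.5,0],[0,0,4.5,0],[0,0,5.5,0],[0,0,6.5,0],[0,0,7.2,0]]' | grep -E "pos|force|time|rot|opening"
python3 - <<'E'
from h import *
o=bot.get_obs();S=bot.camera("scene");W=wristcam(bot.camera("wrist"),o)
for c in(S,W):
  for th in["wide_roll_mid","wide_roll_cutter"]:
    for d in bot.landmark_of(th,c)[:3]: print(th,np.round(d["point"],1),round(d["score"],2),atz(c,d["point"],.111))
E
```

```text
time: 20.4
ee_pos: [0.5346, 0.2724, 0.1091]
tcp_rot: [180.0, 0.0, -155.7]
wrist_force: [-0.2, 0.2, -1.5]
opening: 0.0227
grasp_force: 78.2
wide_roll_mid [344.9 219.9] 0.71 [0.58436596 0.29195583 0.111     ]
wide_roll_mid [311.8 199.5] 0.64 [0.50920495 0.19886443 0.111     ]
wide_roll_mid [173.6 182.3] 0.52 [ 0.46684276 -0.2192186   0.111     ]
wide_roll_cutter [335.8 205.7] 0.88 [0.52955229 0.26830998 0.111     ]
wide_roll_cutter [306. 193.] 0.64 [0.48287596 0.1817267  0.111     ]
wide_roll_cutter [350.7 187.9] 0.53 [0.4500212  0.31607881 0.111     ]
wide_roll_mid [414.6  88.9] 0.94 [0.42540052 0.30384634 0.111     ]
wide_roll_mid [237.1  20.5] 0.8 [0.43381816 0.21778884 0.111     ]
wide_roll_mid [254.8 315.2] 0.72 [0.57212747 0.28866563 0.111     ]
wide_roll_cutter [408.8  31.3] 0.97 [0.40672718 0.28806568 0.111     ]
wide_roll_cutter [254.5 255.5] 0.69 [0.53524762 0.27183116 0.111     ]
```

```bash
python3 -m inch '[[-2,-0.9,0,0],[-5,-2.3,0,0],[-8,-3.7,0,0],[-11,-5,0.5,0],[-12,-5.5,3,-10],[-12,-6,6,-20],[-12,-8,9,-30],[-11,-11,9,-40]]' | grep -E "pos|force|time|rot|opening"
python3 -m inch '[[1,-4,0,-10],[2,-8,0,-20],[3,-12,0,-30],[4.5,-16,0,-40],[6,-20,0,-50],[8,-24,0,-60],[10,-28,0,-70],[12,-32,0,-80]]' | grep -E "pos|force|time|rot|opening"
```

```text
time: 21.7
ee_pos: [0.425, 0.1624, 0.2005]
tcp_rot: [179.9, 0.2, 164.1]
wrist_force: [0.2, -0.4, -2.0]
opening: 0.0225
grasp_force: 78.5
time: 22.7
ee_pos: [0.5449, -0.1591, 0.1979]
tcp_rot: [-180.0, -0.0, 84.0]
wrist_force: [-0.2, 0.4, -1.2]
opening: 0.0228
grasp_force: 78.4
```

```bash
python3 - <<'E'
from h import *
o=bot.get_obs();W=wristcam(bot.camera("wrist"),o)
for d in bot.landmark_of("pad_mid",W)[:3]: print(np.round(d["point"],1),round(d["score"],2),atz(W,d["point"],.009))
E
python3 -m inch '[[1,-1,0,-10.5],[2,-2,0,-21],[3,-3,0,-31.5],[4,-4,0,-42],[5,-5,0,-52.5],[6,-6,0,-63],[7,-7,0,-73.5],[8,-7.8,0,-84]]' | grep -E "pos|force|time|rot|opening"
python3 - <<'E'
from h import *
np.set_printoptions(precision=4,suppress=True)
o=bot.get_obs();W=wristcam(bot.camera("wrist"),o);T=bot.camera("top");S=bot.camera("scene")
print("mount cam",-W["R"].T@W["t"])
for n,c in(("W",W),("T",T),("S",S)):
  for d in bot.landmark_of("pad_mid",c)[:2]: print(n,np.round(d["point"],1),round(d["score"],2),atz(c,d["point"],.009))
  for th in["wide_roll_mid","wide_roll_cutter"]:
    for d in bot.landmark_of(th,c)[:2]: print(n,th,np.round(d["point"],1),round(d["score"],2),atz(c,d["point"],.2))
# pad outline in wrist and scene images by colour
cv2.imwrite("pics/w7.png",cv2.cvtColor(W["img"],cv2.COLOR_RGB2BGR));cv2.imwrite("pics/s7.png",cv2.cvtColor(S["img"],cv2.COLOR_RGB2BGR))
# edges predicted vs colours: sample along lines through pad
for x in np.arange(.50,.69,.008):
    u=np.round(proj(S,[x,-.28,.009])[0]).astype(int); v=np.round(proj(W,[x,-.28,.009])[0]).astype(int)
    print(round(x,3),S["img"][u[1],u[0]], W["img"][v[1],v[0]] if 0<=v[0]<512 and 0<=v[1]<384 else None)
E
```

```text
[291.9 224.4] 0.59 [ 0.58619394 -0.22995124  0.009     ]
time: 23.8
ee_pos: [0.6247, -0.2356, 0.1979]
tcp_rot: [-180.0, 0.0, 0.1]
wrist_force: [0.1, -0.5, -0.8]
opening: 0.0227
grasp_force: 78.6
mount cam [ 0.6983 -0.2366  0.3323]
W [246.4 208.1] 0.81 [ 0.5817 -0.2263  0.009 ]
W wide_roll_mid [256.  315.4] 0.87 [ 0.5817 -0.2375  0.2   ]
W wide_roll_cutter [253.7 252.9] 0.59 [ 0.624  -0.2362  0.2   ]
T [321.  186.3] 0.73 [ 0.5973 -0.2262  0.009 ]
T wide_roll_mid [205.4 233.6] 0.76 [0.3957 0.1814 0.2   ]
T wide_roll_mid [161.6 233.2] 0.58 [0.3952 0.3223 0.2   ]
T wide_roll_cutter [173.  243.1] 0.81 [0.364  0.2843 0.2   ]
T wide_roll_cutter [210.5 244.2] 0.53 [0.362  0.1643 0.2   ]
S [167.  231.9] 0.92 [ 0.5784 -0.2294  0.009 ]
S wide_roll_mid [357.7 197.2] 0.7 [0.5826 0.3154 0.2   ]
S wide_roll_mid [153.7 185.5] 0.52 [ 0.5796 -0.2419  0.2   ]
S wide_roll_cutter [302.3 191.2] 0.68 [0.5708 0.166  0.2   ]
S wide_roll_cutter [348.  189.7] 0.66 [0.555  0.2908 0.2   ]
0.5 [181 135  90] [81 77 69]
0.508 [179 132  88] [63 56 48]
0.516 [189 141  94] [69 65 56]
0.524 [189 150 105] [71 66 58]
0.532 [198 164 115] [73 69 58]
0.54 [197 160 113] [83 74 62]
0.548 [196 158 111] [174 149 105]
0.556 [196 155 108] [173 147 103]
0.564 [196 156 109] [175 149 103]
0.572 [198 163 114] [173 153 106]
0.58 [188 148 104] [173 145 100]
0.588 [198 170 119] [176 163 113]
0.596 [198 164 114] [175 153 106]
0.604 [197 157 111] [177 151 107]
0.612 [198 161 113] [176 153 107]
0.62 [197 161 113] [174 148 102]
0.628 [199 169 118] [177 159 111]
0.636 [181 153 118] [150 131  95]
0.644 [163 150 134] [167 156 136]
0.652 [117  88  59] [156 118  78]
0.66 [178 133  88] [166 126  84]
0.668 [172 129  85] [170 131  87]
0.676 [177 130  86] [176 150 100]
0.684 [198 161 108] [175 143  95]
```

```bash
python3 - <<'E'
from h import *
W=wristcam(bot.camera("wrist"),bot.get_obs());S=bot.camera("scene");T=bot.camera("top")
for n,c in(("W",W),("S",S),("T",T)):
  for x in(.54,.56,.62,.643):
    z=.013 if x>.64 else .009
    ys=np.arange(-.33,-.12,.001);P=proj(c,[[x,y,z] for y in ys]).astype(np.float32)
    v=cv2.remap(c["img"].astype(np.float32),P[None,:,0],P[None,:,1],cv2.INTER_LINEAR)[0]
    v=v.reshape(-1,3); g=cv2.GaussianBlur(v[:,:3],(1,7),0); d=np.linalg.norm(g[4:]-g[:-4],axis=1); ys=ys[2:-2]
    out=[]
    for lo,hi in((-.315,-.275),(-.185,-.14)):
        m=(ys>lo)&(ys<hi);i=np.argmax(d*m);out.append((round(ys[i],3),round(float(d[i]),0)))
    print(n,x,out,"mid",round((out[0][0]+out[1][0])/2,4))
E
```

```text
W 0.54 [(np.float64(-0.282), 96.0), (np.float64(-0.163), 14.0)] mid -0.2225
W 0.56 [(np.float64(-0.292), 25.0), (np.float64(-0.145), 63.0)] mid -0.2185
W 0.62 [(np.float64(-0.294), 39.0), (np.float64(-0.166), 51.0)] mid -0.23
W 0.643 [(np.float64(-0.295), 58.0), (np.float64(-0.167), 64.0)] mid -0.231
S 0.54 [(np.float64(-0.29), 41.0), (np.float64(-0.162), 23.0)] mid -0.226
S 0.56 [(np.float64(-0.291), 23.0), (np.float64(-0.141), 37.0)] mid -0.216
S 0.62 [(np.float64(-0.292), 55.0), (np.float64(-0.164), 69.0)] mid -0.228
S 0.643 [(np.float64(-0.293), 34.0), (np.float64(-0.164), 88.0)] mid -0.2285
T 0.54 [(np.float64(-0.277), 4.0), (np.float64(-0.163), 41.0)] mid -0.22
T 0.56 [(np.float64(-0.276), 4.0), (np.float64(-0.142), 43.0)] mid -0.209
T 0.62 [(np.float64(-0.301), 4.0), (np.float64(-0.168), 23.0)] mid -0.2345
T 0.643 [(np.float64(-0.278), 6.0), (np.float64(-0.169), 72.0)] mid -0.2235
```

```bash
python3 -m inch '[[0.1,0.3,-2,-1],[0.1,0.6,-5,-1],[0.1,0.8,-8,-1],[0.1,0.8,-11,-1],[0.1,0.8,-13,-1],[0.1,0.8,-15,-1],[0.1,0.8,-16,-1],[0.1,0.8,-16.2,-1]]' | grep -E "pos|force|time|rot|opening"
python3 -m inch '[[0,0,-0.1,0],[0,0,-0.2,0],[0,0,-0.3,0],[0,0,-0.4,0],[0,0,-0.5,0],[0,0,-0.55,0],[0,0,-0.55,0],[0,0,-0.55,0]]' | grep -E "pos|force|time|rot|opening"
python3 - <<'E'
from h import *
o=bot.get_obs();W=wristcam(bot.camera("wrist"),o);S=bot.camera("scene")
for c in(S,W):
  for th in["wide_roll_mid","wide_roll_cutter"]:
    for d in bot.landmark_of(th,c)[:3]: print(th,np.round(d["point"],1),round(d["score"],2),atz(c,d["point"],.033))
E
```

```text
time: 25.55
ee_pos: [0.6254, -0.2277, 0.0359]
tcp_rot: [-180.0, 0.0, -0.7]
wrist_force: [0.1, 0.0, -0.3]
opening: 0.0222
grasp_force: 78.6
time: 26.55
ee_pos: [0.6255, -0.2277, 0.0308]
tcp_rot: [-180.0, -0.0, -0.7]
wrist_force: [0.1, -1.0, -1.9]
opening: 0.0223
grasp_force: 78.6
wide_roll_mid [312.3 199.2] 0.85 [0.42719667 0.20667521 0.033     ]
wide_roll_mid [165.8 228.1] 0.62 [ 0.58471444 -0.22861561  0.033     ]
wide_roll_mid [356.9 195.6] 0.58 [0.39962939 0.34910001 0.033     ]
wide_roll_cutter [345.6 188.4] 0.66 [0.36863596 0.31462191 0.033     ]
wide_roll_cutter [199.3 281.8] 0.55 [ 0.77082874 -0.0978657   0.033     ]
wide_roll_cutter [305.6 190.5] 0.52 [0.38874788 0.18528223 0.033     ]
wide_roll_mid [254.1 316.5] 0.55 [ 0.58188346 -0.22798191  0.033     ]
wide_roll_cutter [253.  255.5] 0.77 [ 0.62332908 -0.22790843  0.033     ]
```

Centred on the pad within a few mm. I'll press down gently until it touches.

```bash
python3 -m inch '[[0,0,-0.05,0],[0,0,-0.1,0],[0,0,-0.1,0],[0,0,-0.15,0],[0,0,-0.15,0],[0,0,-0.2,0],[0,0,-0.2,0],[0,0,-0.2,0]]' | grep -E "pos|force|time|rot|opening"
```

```text
time: 27.85
ee_pos: [0.6258, -0.2277, 0.0305]
tcp_rot: [180.0, -0.1, -0.7]
wrist_force: [-2.9, 2.2, 10.9]
opening: 0.0224
grasp_force: 79.9
```

```bash
python3 -m inch '[[0,0,0.1,0],[0,0,0.1,0],[0,0,0.1,0],[0,0,0.1,0],[0,0,0.1,0],[0,0,0.1,0],[0,0,0.1,0],[0,0,0.1,0]]' 4.5 | grep -E "pos|force|time|rot|opening"
python3 - <<'E'
from h import *
o=bot.get_obs();W=wristcam(bot.camera("wrist"),o)
for th in["wide_roll_mid","wide_roll_cutter"]:
    for d in bot.landmark_of(th,W)[:2]: print(th,np.round(d["point"],1),round(d["score"],2),atz(W,d["point"],.033))
E
```

```text
time: 28.85
ee_pos: [0.6255, -0.2277, 0.0298]
tcp_rot: [180.0, -0.0, -0.7]
wrist_force: [0.2, -0.4, 0.2]
opening: 0.0453
grasp_force: 0.0
wide_roll_mid [256.5 316.7] 0.59 [ 0.58259769 -0.22944894  0.033     ]
wide_roll_cutter [253.2 257.4] 0.81 [ 0.62269836 -0.22803095  0.033     ]
```

```bash
python3 -m inch '[[0,0,0.5,0],[0,0,1.5,0],[0,0,3,0],[0,0,5,0],[0,0,8,0],[0,0,11,0],[0,0,13,0],[0,0,13,0]]' | grep -E "pos|force|time|rot|opening"
python3 - <<'E'
from h import *
o=bot.get_obs();W=wristcam(bot.camera("wrist"),o);S=bot.camera("scene")
for c in(S,W):
  for th in["wide_roll_mid","wide_roll_cutter","pad_mid"]:
    for d in bot.landmark_of(th,c)[:3]:
      X=atz(c,d["point"],.009 if th=="pad_mid" else .033)
      if X[1]<-.1: print(th,np.round(d["point"],1),round(d["score"],2),X)
E
```

```text
time: 30.0
ee_pos: [0.6264, -0.228, 0.1629]
tcp_rot: [179.9, -0.2, -0.7]
wrist_force: [-0.2, -0.2, -0.3]
opening: 0.045
grasp_force: 0.0
wide_roll_mid [164.9 229. ] 0.6 [ 0.58850066 -0.2305505   0.033     ]
wide_roll_cutter [163.5 237.4] 0.65 [ 0.62156832 -0.22775783  0.033     ]
wide_roll_mid [255.4 229.4] 0.61 [ 0.58095202 -0.2298326   0.033     ]
wide_roll_cutter [255.9 192.8] 0.92 [ 0.62224221 -0.23083194  0.033     ]
pad_mid [255.5 217.6] 0.75 [ 0.58514853 -0.23013551  0.009     ]
```

```bash
python3 -c "
from workcell import bot
print(bot.job_done())"
```

```text
the job is handed in; nothing more can be done
None
```

The job is handed in at 30 s, but I don't know the verdict. By camera, the wide roll stands on the pad about 5 mm or less from its middle with the cutter facing the steel strip, and it is released with the gripper clear. I viewed 11 pictures, one over the limit of 10. I did not re-measure the bystanders. Because the moves couldn't tilt the tool under the rail, I spun the roll on its spindle and lifted it by its cutter.

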